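# Turn the damper flap over onto the copper backing plate

### The arm

A 6-joint arm with a two-finger parallel gripper is mounted at the origin on the work surface. World frame = base frame: x ahead of the robot, y to its left, z up, the work surface at z = 0. Lengths are in m, angles in rad, forces in N, time in s.
With the tool pointing down it reaches from about 0.4 to 0.825 m from the base axis. Payload 7 kg.
Tool frame: the origin (TCP) lies at the very end of the fingers, on their centre line; the grasp point (between the pads) lies 19 mm behind it (arm.grasp_offset is the distance from the TCP to the grasp point, in m); z points along the fingers, y is the line along which they close (so a half turn about z gives the same grasp; the last joint's range is limited). The gripper opens to 88 mm and grips with 3 to 60 N. Pads are 19 mm wide; open, the fingers measure 130 mm over their backs; the gripper's body (78 mm by 193 mm) begins 47 mm behind the grasp point.
Start: joints at [1.597, 0.359, 0.012, 0, -1.224, -0.288], TCP at [0.175, 0.652, 0.227] pointing down, gripper open.
Joint ranges: [-3.07, 3.07], [-1.43, 2.12], [-1.02, 1.25], [-3.03, 1.67], [-3.05, -0], [-3.03, 3.03]. Speed limits (rad/s): [2.39, 2.39, 3.01, 3.14, 3.14, 3.14].

### API

Orientations are given as [roll, pitch, yaw] about the fixed x, y, z axes, in that order (R = Rz(yaw) Ry(pitch) Rx(roll)).
In Python, from station import get_state, cams, arm, nets gives the robot as it stands.
- The arm moves only by the shell command python3 -m creep 'ROWS' [FORCE]. ROWS is a JSON object of lists of equal length, an entry for each row: "translation": the shift along the world's x, y, z in mm, a list of three; "spin": the turn about the world's z in rad; "gripper": the opening, from 0 (shut) to 1 (fully open). In form: {"translation": [[dx, dy, dz], ...], "spin": [spin, ...], "gripper": [gripper, ...]}. A call has 1 to 8 rows; each row shifts and turns the commanded pose from where the row before left it; what a row does not reach is not made up. A row lasts 1/10 s, in which the tool goes at most 50 mm and 8.59 degrees, less where a joint would pass 70% of its speed; a pose out of reach is approached as far as the arm can. A call is refused whole if a number of a shift passes 50 or a number of a turn 0.15, either way. A call with a gripper value outside its range is refused whole. The fingers move at their own pace and stop on an object; FORCE is the grip in N (left out, the last holds). Time passes only in rows, so rows that do not move let the fingers close. It gives the time, the measured TCP pose, the force, the opening and the grip force at its end, in the units of the state.
- get_state(): the state, without advancing time (a new reading comes with each control period).
- cams.grab_frame(name): name is "scene" or "top" or "wrist"; returns a dict with "img" (384x512x3 uint8, red, green, blue), "mtx" (3x3 intrinsics, pixels), "R" (3x3) and "t" (3): a world point X has camera coordinates R X + t. Camera axes: x right, y down, z forward; pixel columns grow to the right and rows downward; lengths in m; the calibration is good to about 2 mm. A picture is of the moment at which its call begins. There is no depth.
- arm.job_done(): hands the job in; it is judged then, once.
Trained networks look in the newest picture that a camera, given by its name, has taken for a name from the list of things; names that differ only in an ending like _2 or _b are one class to them, and where a whole thing is asked for, a point or a joint stands for the part that bears it (a point fixed in the world has none). Each returns a list of dicts, best first, with "confidence" (0 to 1); they miss things now and then, are a little off and sometimes report something else, mostly with a low value. They report only what shows in the picture. A call takes as long as a camera call. They do not tell look-alikes from the thing itself.
- nets.search_frame(camera, label): "centre" ([x, y, z] in m, in world coordinates, good to about 4 mm: the middle of the surface that is visible of it).
- nets.pinpoint(camera, label): "centre" ([x, y, z] in m, in world coordinates, good to about 4 mm: a listed point, or the origin of a listed thing).
The state is a dict: "t": time; "q": joint angles; "qd": joint speeds; "joint_efforts": joint torques, N m; "eef_pos": TCP position; "ee_rot": TCP orientation; "force": force on the tool from outside, world axes, zero at the start; "moment": the same for the moment, N m; "width": finger opening in m; "gripper_force": force on a finger pad.
Only numpy, scipy, OpenCV 4.12 (cv2) and the standard library are available. Lean on these libraries where they do the work, as an engineer would, in place of code of your own. Each camera call takes 0.05 s, during which the arm holds its last target. There are 200 camera calls.

### The job

The steel damper flap lies on the welding bench with its ribbed face down. Turn it over and lay it on the copper backing plate with the ribbed face up, flat, wholly on the copper and lengthwise along it (either end first), ready for welding the ribs. Lay it down under control rather than letting it fall, and leave the other things on the bench where they are.

Things in the scene. Friction and masses are not known exactly. Their poses are not given: they have to be found in the camera images.
- flap: Steel damper flap 160 x 44 mm, 18 mm thick overall: a 6 mm plate, two lengthwise ribs on one face, the other face flat, a round hinge barrel across one end. Origin: centre of the outline at mid thickness, 9 mm above its support either way up. x: from barrel to free end (at +80 mm); y: along the pins; z: out of the flat face. Starts on the bench, z up, any yaw. 0.54 kg.
- flap_pins (a point): Middle of the barrel's axis, at x = -71 mm, z = 0 in the flap. Barrel 18 mm diameter, 44 mm long; a 10 mm pin with rounded end sticks out 10 mm from each end of it along y (64 mm over both pin ends). In a light grip (about 10 N) on the pin ends the flap swings on them like a pendulum.
- flap_ribs (a point): Point midway between the crests of the two ribs (x = +8.5 mm, z = -9 mm in the flap): under the flap at the start. Ribs 125 mm long, 6 mm wide, 12 mm high, 26 mm apart between centres.
- backing_plate: Copper backing plate, a bare flat slab fixed to the bench, 220 mm long (x) by 110 mm wide (y) by 12 mm thick. Origin: centre of its underside, on the bench; the top is at z = +12 mm.
- grinder: Angle grinder lying disc down, about 290 mm long, 70 mm high, with a side handle. Origin under the middle of its body. Bystander.
- channel: Red painted steel channel offcut, 200 x 70 x 40 mm, open side up. Origin: centre of its underside. Bystander.
- pipe_collar: Steel pipe collar standing on end, 90 mm diameter, 60 mm high. Origin: centre of its underside. Bystander.
- hammer: Hammer lying on the bench. Origin under its middle. Bystander.
Mind the look-alikes: they are no part of the job. Leave any red look-alike of the flap alone. There is more than one size of the backing_plate; the job needs the larger.

How it is judged:
By the outcome, as a careful person would: the job done as asked, in the order asked, and still so for the second after the job is handed in, with the robot touching nothing.
It also fails if it takes over 61 s, if anything falls off the work surface, if the arm or the gripper's body presses on something with over 40 N, if the wrist force passes 120 N, or if a joint passes its speed limit or range.

## Working session

There is one attempt and no reset: what is moved stays moved. The work goes in short steps, Python scripts to look and compute and a shell command to move; the robot and the scene stay as the last step left them, time stands still between calls to the robot, and variables do not carry over. Pictures are saved under pics/ and viewed, at most 10 in all, crops included, and the job is handed in when it is done.

```bash
ls; mkdir -p pics; python3 - <<'E'
from station import get_state,cams,arm,nets
import cv2,numpy as np
s=get_state();print({k:np.round(v,3) for k,v in s.items()})
for c in("scene","top"):
    f=cams.grab_frame(c);cv2.imwrite(f"pics/{c}0.png",f["img"][:,:,::-1])
    for l in("flap","flap_pins","backing_plate","grinder","channel","pipe_collar","hammer"):
        print(c,l,[(np.round(d["centre"],3).tolist(),round(d["confidence"],2)) for d in nets.pinpoint(c,l)])
E
```

```text
pics
{'t': np.float64(0.0), 'q': array([ 1.597,  0.359,  0.011, -0.   , -1.224, -0.288]), 'qd': array([ 0.001,  0.   , -0.001, -0.002,  0.001,  0.   ]), 'joint_efforts': array([-1.0000e-03, -5.8273e+01,  2.9306e+01,  6.9970e+00,  7.0000e-03,
       -0.0000e+00]), 'eef_pos': array([0.175, 0.652, 0.226]), 'ee_rot': array([ 3.14 , -0.   , -0.262]), 'force': array([-0.136, -0.376,  0.58 ]), 'moment': array([0.021, 0.021, 0.003]), 'gripper_force': np.float64(0.0), 'width': np.float64(0.087)}
scene flap [([0.357, 0.272, 0.008], 0.81), ([0.544, 0.154, 0.011], 0.8), ([0.36, 0.059, 0.016], 0.74)]
scene flap_pins [([0.363, 0.2, 0.006], 0.86), ([0.593, 0.212, 0.007], 0.74), ([0.29, 0.061, 0.008], 0.65), ([0.544, 0.158, 0.009], 0.53)]
scene backing_plate [([0.555, -0.206, 0.002], 0.86), ([0.313, -0.241, -0.0], 0.68)]
scene grinder [([0.807, 0.038, -0.001], 0.72)]
scene channel [([0.537, -0.502, -0.0], 0.63)]
scene pipe_collar [([0.683, 0.382, -0.003], 0.97)]
scene hammer [([0.446, 0.43, 0.004], 0.79)]
top flap [([0.366, 0.053, 0.011], 0.86), ([0.363, 0.272, 0.008], 0.6)]
top flap_pins [([0.361, 0.202, 0.009], 0.86), ([0.594, 0.206, 0.011], 0.83), ([0.292, 0.058, 0.008], 0.81)]
top backing_plate [([0.56, -0.211, -0.004], 0.58)]
top grinder [([0.802, 0.037, -0.005], 0.73)]
top channel []
top pipe_collar [([0.683, 0.385, -0.002], 0.88)]
top hammer []
```

View pics/scene0.png

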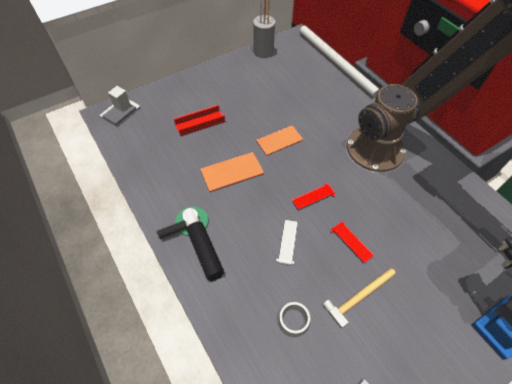

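View pics/top0.png

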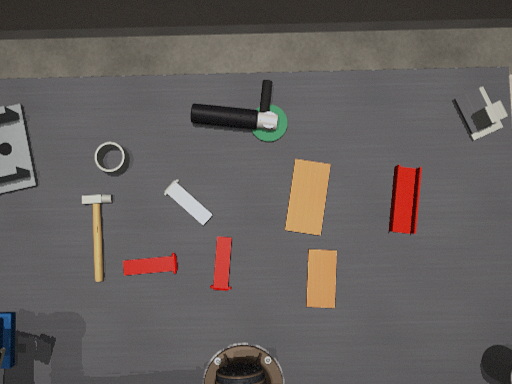

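The white flap on the bench is the one to turn. In the top view its barrel is at about px (172,187) and its free end at about (205,218). The larger copper plate is centred at about (308,197). Next I'll measure both more finely by segmenting the top picture.

```bash
cat > h.py <<'E'
import cv2,numpy as np
from station import get_state,cams,arm,nets
def ray(f,uv,z):
    uv=np.atleast_2d(np.float64(uv));d=np.c_[uv,np.ones(len(uv))]@np.linalg.inv(f["mtx"]).T@f["R"]
    c=-f["R"].T@f["t"];return c+d*((z-c[2])/d[:,2])[:,None]
def proj(f,X): 
    p=f["mtx"]@(f["R"]@np.float64(X)+f["t"]);return p[:2]/p[2]
def blob(f,kind,X,z):
    "min-area rectangle, in world coordinates at height z, of the coloured blob nearest X"
    hsv=cv2.cvtColor(f["img"],cv2.COLOR_RGB2HSV)
    m=cv2.inRange(hsv,(5,120,80),(20,255,255)) if kind=="copper" else cv2.inRange(hsv,(0,0,130),(180,50,255))
    n,l,st,c=cv2.connectedComponentsWithStats(m)
    ok=[i for i in range(1,n) if st[i,4]>150]
    i=min(ok,key=lambda i:np.linalg.norm(c[i]-proj(f,X)))
    v,u=np.nonzero(l==i);P=ray(f,np.c_[u,v],z)[:,:2]
    (cx,cy),wh,a=cv2.minAreaRect(np.float32(P*1000))
    ax=np.linalg.svd(P-P.mean(0),full_matrices=False)[2][0]
    return dict(rect=(cx,cy),wh=wh,a=a,mean=P.mean(0)*1000,axis=np.degrees(np.arctan2(ax[1],ax[0])))
E
python3 - <<'E'
from h import *
for c in("top","scene"):
    f=cams.grab_frame(c)
    print(c,blob(f,"copper",[.557,-.208,.012],.012));print(blob(f,"white",[.544,.156,.012],.015))
E
```

```text
top {'rect': (552.9857177734375, -206.92327880859375), 'wh': (110.46791076660156, 218.9154510498047), 'a': 79.99833679199219, 'mean': array([ 553.01067031, -207.32464421]), 'axis': np.float64(169.97542077253024)}
{'rect': (542.145263671875, 157.08546447753906), 'wh': (157.53688049316406, 62.05143737792969), 'a': 43.80562973022461, 'mean': array([545.03853304, 156.11415693]), 'axis': np.float64(-132.8303148631696)}
scene {'rect': (556.9114379882812, -205.2051239013672), 'wh': (113.59944152832031, 218.9980926513672), 'a': 80.00543212890625, 'mean': array([ 558.70487564, -204.40018823]), 'axis': np.float64(-9.69698942130042)}
{'rect': (848.2357177734375, 38.0789794921875), 'wh': (836.4338989257812, 1988.7137451171875), 'a': 30.858484268188477, 'mean': array([795.39664748, 137.61870308]), 'axis': np.float64(121.19360541347685)}
```

```bash
python3 -m creep '{"translation":[[50,-40,0],[50,-40,0],[50,-40,0],[50,-40,0],[50,-40,0],[50,-40,0],[50,-40,0],[0,-40,0]],"spin":[0.13,0.13,0.13,0.13,0.13,0.13,0.13,0.13],"gripper":[1,1,1,1,1,1,1,1]}' 10; python3 -m creep '{"translation":[[20,-40,0],[0,-40,0],[0,-20,0],[0,0,0],[0,0,0]],"spin":[0,0,0,0,0],"gripper":[1,1,1,1,1]}'
```

```text
t: 1.7
eef_pos: [0.4514, 0.3921, 0.2257]
ee_rot: [3.141, 0.0, 0.781]
force: [-0.3, -0.3, 0.4]
width: 0.0876
gripper_force: 0.0
t: 2.2
eef_pos: [0.4682, 0.2935, 0.227]
ee_rot: [-3.142, -0.001, 0.778]
force: [-0.3, 0.0, -0.4]
width: 0.0878
gripper_force: 0.0
```

```bash
python3 -m creep '{"translation":[[30,-20,0],[30,-20,0],[30,-20,0],[30,-25,0],[0,0,0],[0,0,0],[0,0,0]],"spin":[0.02,0,0,0,0,0,0],"gripper":[1,1,1,1,1,1,1]}'; python3 - <<'E'
from h import *
f=cams.grab_frame("wrist");cv2.imwrite("pics/w1.png",f["img"][:,:,::-1])
for l in("flap","flap_pins"):
    print(l,[(np.round(d["centre"],3).tolist(),round(d["confidence"],2)) for d in nets.pinpoint("wrist",l)])
print(blob(f,"white",[.542,.157,.012],.013),proj(f,[.591,.208,.009]))
E
```

```text
t: 2.9
eef_pos: [0.5877, 0.2094, 0.2262]
ee_rot: [-3.141, 0.0, 0.799]
force: [0.2, 0.0, 0.0]
width: 0.0876
gripper_force: 0.0
flap [([0.547, 0.157, 0.008], 0.86), ([0.357, 0.272, 0.009], 0.76), ([0.801, 0.037, -0.001], 0.53)]
flap_pins [([0.594, 0.209, 0.012], 0.64), ([0.442, 0.431, -0.004], 0.39)]
{'rect': (453.78790283203125, 75.92682647705078), 'wh': (58.054100036621094, 315.3062438964844), 'a': 45.857601165771484, 'mean': array([451.02161247,  83.40785491]), 'axis': np.float64(-41.47059001662263)} [258.14195068 167.96348831]
```

View pics/w1.png

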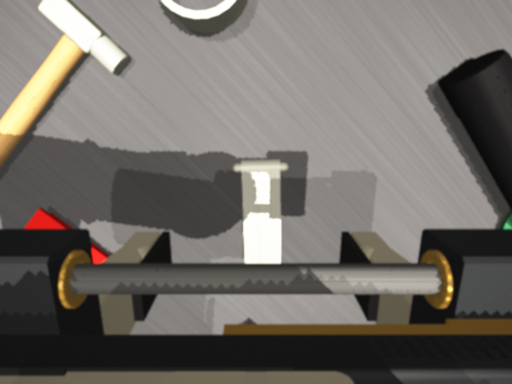

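The wrist view shows the barrel with pin ends at about px (235,167) and (288,167). The flap body runs straight down the picture, so the yaw is nearly right.

```bash
python3 - <<'E'
from h import *
f=cams.grab_frame("wrist")
print(ray(f,[[235,167.5],[288,167],[261.5,167]],.009)*1000, ray(f,[[245,172],[281,172],[244,262],[281.5,262]],.018)*1000)
s=get_state();print(s["eef_pos"],s["ee_rot"]); print(proj(f,s["eef_pos"]))
g=cv2.cvtColor(f["img"],cv2.COLOR_RGB2GRAY)
for r in (163,166,169,225,250): print(r,g[r,228:296:1].tolist())
print(g[150:185,238],g[150:185,285])
E
```

```text
[[572.14297017 226.92930708   9.        ]
 [616.26722442 184.92427885   9.        ]
 [594.41262581 206.13128352   9.        ]] [[578.16935091 216.27774367  18.        ]
 [607.26797271 188.04198392  18.        ]
 [499.0374789  137.81977398  18.        ]
 [531.78444683 106.05733317  18.        ]]
[0.58755192 0.20926682 0.22684823] [ 3.14153162e+00 -4.86636537e-04  7.99646395e-01]
[255.16111776 249.26611491]
163 [88, 88, 89, 88, 89, 88, 96, 107, 117, 120, 121, 122, 132, 153, 171, 177, 179, 180, 179, 180, 180, 180, 181, 180, 180, 181, 182, 183, 182, 183, 184, 183, 183, 184, 183, 184, 184, 185, 185, 185, 185, 186, 186, 186, 188, 187, 187, 189, 188, 188, 187, 180, 167, 157, 153, 153, 151, 145, 130, 109, 91, 87, 87, 88, 86, 86, 86, 87]
166 [88, 87, 88, 88, 97, 125, 158, 177, 190, 195, 197, 199, 202, 211, 218, 221, 221, 221, 221, 221, 221, 222, 222, 223, 222, 223, 223, 224, 224, 224, 225, 224, 224, 224, 224, 225, 225, 225, 225, 225, 225, 225, 226, 227, 225, 226, 225, 225, 225, 225, 224, 223, 216, 211, 212, 210, 207, 198, 181, 156, 125, 98, 87, 88, 87, 87, 87, 87]
169 [88, 87, 87, 89, 96, 125
[... 573 characters left out ...]
142, 135, 136, 137, 137, 135, 137, 137, 139, 140, 141, 140, 142, 142]
250 [136, 137, 137, 137, 137, 136, 135, 134, 134, 135, 136, 134, 136, 134, 124, 141, 219, 251, 254, 254, 254, 254, 253, 253, 253, 253, 253, 253, 253, 252, 252, 252, 252, 252, 253, 253, 254, 254, 253, 253, 253, 253, 253, 252, 253, 253, 253, 252, 252, 253, 253, 253, 246, 196, 146, 139, 137, 136, 137, 137, 136, 138, 140, 141, 141, 142, 142, 142]
[162 163 163 163 162 162 156 137 108  92  89  89  96 121 152 178 197 213
 215 200 171 129  91  68  65  65  64  63  64  64  64  66  65  66  64] [139 115  95  85  85  86  87  87  87  87  88  94 113 145 171 188 198 198
 186 163 130 101  88  88  86  87  84  78  71  66  63  65  66  66  66]
```

```bash
python3 -m creep '{"translation":[[6,-2,-40],[0,0,-40],[0,0,-40],[0,0,-40],[0,0,-30],[0,0,0],[0,0,0]],"spin":[0.006,0,0,0,0,0,0],"gripper":[1,1,1,1,1,1,1]}' 10;  python3 - <<'E'
from h import *
f=cams.grab_frame("wrist");cv2.imwrite("pics/w2.png",f["img"][:,:,::-1])
s=get_state();print(s["eef_pos"],s["ee_rot"],proj(f,[.5935,.2072,.009]))
E
```

```text
t: 3.8
eef_pos: [0.5942, 0.2068, 0.0372]
ee_rot: [3.141, 0.0, 0.805]
force: [-0.6, -0.6, 1.0]
width: 0.0876
gripper_force: 0.0
[0.59498918 0.20724313 0.03833244] [ 3.14070020e+00 -1.96053684e-03  8.05288219e-01] [253.64432955 229.4838476 ]
```

View pics/w2.png

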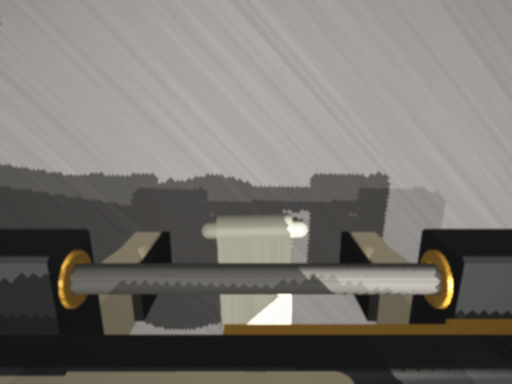

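The pins sit at px (202–308, 230), within 1.5 px of the predicted (253.6, 229.5). I'll descend and close lightly.

```bash
python3 -m creep '{"translation":[[0,0,-15],[0,0,-12],[0,0,-7],[0,0,0],[0,0,0]],"spin":[0,0,0,0,0],"gripper":[1,1,1,1,1]}' 10; python3 -m creep '{"translation":[[0,0,0],[0,0,0],[0,0,0],[0,0,0],[0,0,0],[0,0,0],[0,0,0],[0,0,0]],"spin":[0,0,0,0,0,0,0,0],"gripper":[0,0,0,0,0,0,0,0]}' 10
```

```text
t: 4.35
eef_pos: [0.5943, 0.2065, 0.0031]
ee_rot: [3.141, -0.0, 0.804]
force: [0.4, -0.4, -0.1]
width: 0.0878
gripper_force: 0.0
t: 5.15
eef_pos: [0.5941, 0.2065, 0.0027]
ee_rot: [3.142, -0.0, 0.804]
force: [-1.9, 1.1, 2.5]
width: 0.0622
gripper_force: 10.0
```

```bash
python3 -m creep '{"translation":[[0,0,10],[-1,-1,15],[-2,-2,15],[-2,-2,15],[-3,-3,15],[-4,-4,14],[-5,-5,13],[-5,-5,13]],"spin":[0,0,0,0,0,0,0,0],"gripper":[0,0,0,0,0,0,0,0]}' 10; python3 -m creep '{"translation":[[-6,-6,12],[-7,-7,11],[-7,-7,11],[-8,-8,10],[-8,-8,10],[-8,-8,10],[-5,-5,10],[0,0,10]],"spin":[0,0,0,0,0,0,0,0],"gripper":[0,0,0,0,0,0,0,0]}' 10; python3 -m creep '{"translation":[[0,0,20],[0,0,20],[0,0,10],[0,0,0],[0,0,0]],"spin":[0,0,0,0,0],"gripper":[0,0,0,0,0]}' 10;  python3 - <<'E'
from h import *
f=cams.grab_frame("scene");s=get_state();c=proj(f,s["eef_pos"]-[0,0,.08]).astype(int);print(c)
i=f["img"][max(c[1]-60,0):c[1]+60,max(c[0]-60,0):c[0]+60,::-1]
w=cams.grab_frame("wrist")["img"][:,:,::-1]
cv2.imwrite("pics/s3.png",np.hstack([cv2.resize(i,(384,384)),cv2.resize(w,(416,384))]))
E
```

```text
t: 5.95
eef_pos: [0.5714, 0.1838, 0.1137]
ee_rot: [-3.141, -0.0, 0.804]
force: [0.0, -0.1, -5.7]
width: 0.0623
gripper_force: 10.0
t: 6.75
eef_pos: [0.5218, 0.1342, 0.1974]
ee_rot: [-3.141, 0.001, 0.804]
force: [-1.6, -0.7, -6.3]
width: 0.0625
gripper_force: 10.0
t: 7.25
eef_pos: [0.5224, 0.1353, 0.2457]
ee_rot: [-3.141, 0.001, 0.804]
force: [-1.5, -1.1, -7.4]
width: 0.0622
gripper_force: 10.0
[294 211]
```

View pics/s3.png

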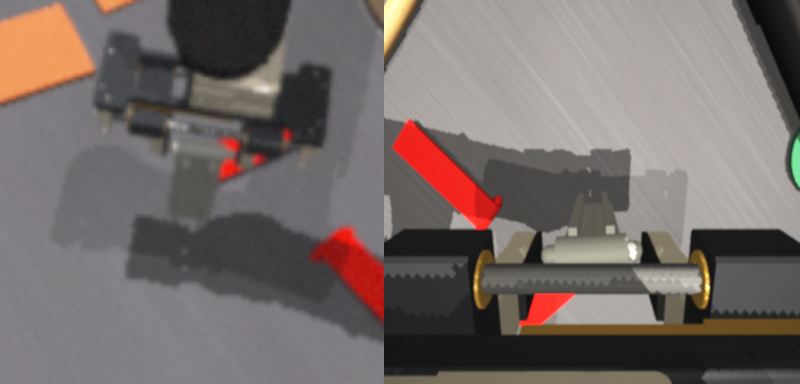

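The ribbed face is toward the wrist camera and the flap hangs free on its pins (right half, barrel at about px (590,250)). Next: carry it over the copper while turning into line with the plate.

```bash
python3 -m creep '{"translation":[[1,-5,0],[3,-10,0],[4,-15,0],[6,-18,0],[6,-18,0],[6,-18,0],[6,-18,0],[6,-18,0]],"spin":[-0.04,-0.04,-0.04,-0.04,-0.04,-0.04,-0.04,-0.04],"gripper":[0,0,0,0,0,0,0,0]}' 10; python3 -m creep '{"translation":[[6,-18,0],[6,-18,0],[6,-18,0],[6,-18,0],[6,-18,0],[6,-18,0],[6,-18,0],[5,-18,0]],"spin":[-0.05,-0.05,-0.05,-0.05,-0.05,-0.05,-0.05,-0.05],"gripper":[0,0,0,0,0,0,0,0]}' 10; python3 -m creep '{"translation":[[6,-18,0],[6,-18,0],[6,-18,0],[3,-15,0],[2,-11,0],[1,-6,0],[0,-4,0],[0,0,0]],"spin":[-0.05,-0.05,-0.05,-0.05,-0.03,-0.03,0,0],"gripper":[0,0,0,0,0,0,0,0]}' 10
python3 -m creep '{"translation":[[0,0,0],[0,0,0],[0,0,0],[0,0,0],[0,0,0],[0,0,0],[0,0,0],[0,0,0]],"spin":[0,0,0,0,0,0,0,0],"gripper":[0,0,0,0,0,0,0,0]}' 10
python3 - <<'E'
from h import *
s=get_state();b=s["eef_pos"]+[0,0,.006];print(s["eef_pos"],s["ee_rot"])
C=np.array([.556,-.206]);a=s["ee_rot"][2]+np.pi;d=np.array([np.cos(a),np.sin(a)])
print("remaining to start",(C-.076*d-s["eef_pos"][:2])*1000,"end",(C+.071*d-s["eef_pos"][:2])*1000,d)
f=cams.grab_frame("scene");c=proj(f,b-[0,0,.08]).astype(int);print(c,proj(f,b),proj(f,b-[0,0,.151]))
i=f["img"][max(c[1]-60,0):c[1]+60,max(c[0]-60,0):c[0]+60,::-1]
w=cams.grab_frame("wrist")["img"][:,:,::-1]
cv2.imwrite("pics/s4.png",np.hstack([cv2.resize(i,(384,384)),cv2.resize(w,(416,384))]))
E
```

```text
t: 8.15
eef_pos: [0.5612, 0.0134, 0.2462]
ee_rot: [3.142, 0.0, 0.481]
force: [1.2, 1.1, -6.7]
width: 0.0622
gripper_force: 10.0
t: 8.95
eef_pos: [0.6077, -0.1307, 0.2459]
ee_rot: [3.141, 0.001, 0.08]
force: [-0.1, 0.1, -6.8]
width: 0.0625
gripper_force: 10.0
t: 9.75
eef_pos: [0.6319, -0.2188, 0.2465]
ee_rot: [-3.142, 0.0, -0.176]
force: [0.8, -0.1, -6.7]
width: 0.0619
gripper_force: 10.0
t: 10.55
eef_pos: [0.632, -0.2187, 0.2466]
ee_rot: [3.142, 0.0, -0.176]
force: [-0.0, 0.1, -6.9]
width: 0.062
gripper_force: 10.0
[ 0.63198761 -0.21866037  0.24655141] [ 3.14158783e+00  7.45499047e-05 -1.75799753e-01]
remaining to start [-1.15899764 -0.63169565] end [-145.89328376   25.0779605 ] [-0.98458698  0.17489562]
[208 149] [205.93180738 134.24807512] [210.4435651 162.5104326]
```

View pics/s4.png

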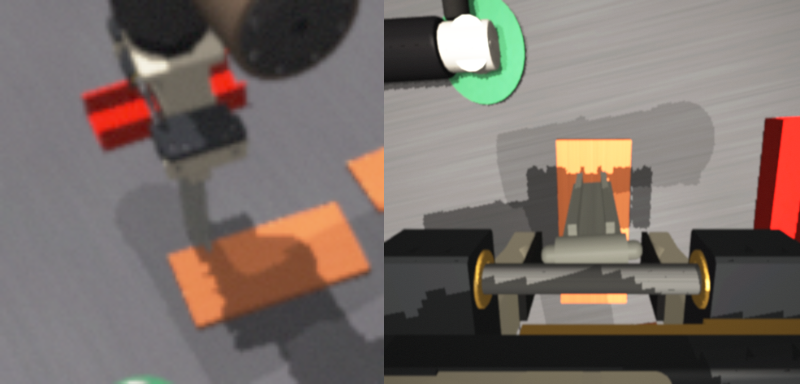

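```bash
python3 -m creep '{"translation":[[0,0,-15],[0,0,-20],[0,0,-20],[0,0,-12],[0,0,-6],[0,0,0],[0,0,0],[0,0,0]],"spin":[0,0,0,0,0,0,0,0],"gripper":[0,0,0,0,0,0,0,0]}' 10
python3 - <<'E'
from h import *
f=cams.grab_frame("wrist");s=get_state();b=s["eef_pos"]+[0,0,.006];print(b)
d=np.array([-.985,.175,0]);u=np.array([0,0,1.])
for ph in(0,.05,.1,.2,.3):
    x=-np.sin(ph)*d-np.cos(ph)*u;z=np.cos(ph)*d-np.sin(ph)*u
    print(ph,proj(f,b),proj(f,b+.151*x+.003*z),"rib end",proj(f,b+.142*x-.009*z),proj(f,b+.017*x-.009*z))
w=f["img"][:,:,::-1];cv2.imwrite("pics/w5.png",cv2.resize(w[150:300,170:340],(680,600)))
E
```

```text
t: 11.45
eef_pos: [0.6328, -0.2188, 0.1748]
ee_rot: [3.142, -0.002, -0.176]
force: [0.3, 0.2, -6.3]
width: 0.0623
gripper_force: 10.0
[ 0.63268008 -0.21878353  0.18071441]
0 [255.05512958 254.34601197] [255.28202359 187.18300728] rib end [255.28441391 176.73080221] [255.1093435  225.43877712]
0.05 [255.05512958 254.34601197] [255.28808732 179.36179992] rib end [255.28985605 169.1581846 ] [255.10919283 224.28861008]
0.1 [255.05512958 254.34601197] [255.29392565 171.52770704] rib end [255.2950669  161.56827537] [255.10891538 223.19929822]
0.2 [255.05512958 254.34601197] [255.30492643 155.78864658] rib end [255.30478347 146.30976589] [255.10797648 221.21471767]
0.3 [255.05512958 254.34601197] [255.31501386 139.90090327] rib end [255.31352725 130.90175602] [255.10652117 219.50771354]
```

View pics/w5.png

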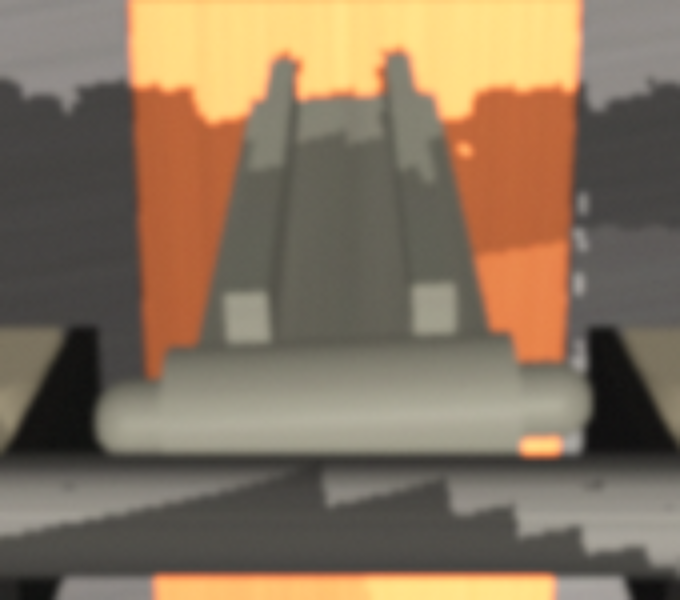

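It hangs with a tilt of about 0.09 rad toward the required side: the rib ends are at crop px (285,55) and (397,55), i.e. row 163 in the full picture. I'll lower it until the tip touches.

```bash
python3 -m creep '{"translation":[[0,0,-5],[0,0,-5],[0,0,-4],[0,0,-2],[0,0,0],[0,0,0]],"spin":[0,0,0,0,0,0],"gripper":[0,0,0,0,0,0]}' 10
python3 -m creep '{"translation":[[0,0,-1],[0,0,0]],"spin":[0,0],"gripper":[0,0]}' 10
```

```text
t: 12.1
eef_pos: [0.6342, -0.2193, 0.1603]
ee_rot: [3.141, -0.006, -0.175]
force: [-0.2, 0.4, 5.5]
width: 0.0624
gripper_force: 10.0
t: 12.3
eef_pos: [0.6349, -0.2195, 0.1602]
ee_rot: [3.14, -0.007, -0.175]
force: [0.7, -0.2, 8.4]
width: 0.0622
gripper_force: 10.0
```

```bash
python3 -m creep '{"translation":[[-8,1.4,0],[-8,1.4,-1],[-7,1.3,-1],[-7,1.3,-2],[-7,1.3,-2],[-7,1.3,-2],[0,0,0]],"spin":[0,0,0,0,0,0,0],"gripper":[0,0,0,0,0,0,0]}' 10
python3 - <<'E'
from h import *
f=cams.grab_frame("wrist");s=get_state();b=s["eef_pos"]+[0,0,.006];print(b)
d=np.array([-.985,.175,0]);u=np.array([0,0,1.])
for ph in(0,.1,.2,.3,.4,.5):
    x=-np.sin(ph)*d-np.cos(ph)*u;z=np.cos(ph)*d-np.sin(ph)*u
    print(ph,proj(f,b),proj(f,b+.151*x+.003*z),"rib end",proj(f,b+.142*x-.009*z),proj(f,b+.017*x-.009*z))
w=f["img"][:,:,::-1];cv2.imwrite("pics/w6.png",cv2.resize(w[70:270,140:370],(690,600)))
E
```

```text
t: 13.0
eef_pos: [0.5885, -0.2119, 0.1524]
ee_rot: [3.14, -0.004, -0.175]
force: [-3.8, -0.9, 14.4]
width: 0.0625
gripper_force: 10.0
[ 0.58892225 -0.21194918  0.15845849]
0 [255.14633492 253.4916566 ] [255.02247193 187.00924113] rib end [255.04577452 176.51396757] [255.14920942 224.65200409]
0.1 [255.14633492 253.4916566 ] [255.04661562 171.3311475 ] rib end [255.07028578 161.32645855] [255.15542275 222.39650997]
0.2 [255.14633492 253.4916566 ] [255.07213134 155.56726235] rib end [255.09624567 146.04036387] [255.1616531 220.3950862]
0.3 [255.14633492 253.4916566 ] [255.09919851 139.6521295 ] rib end [255.12383625 130.60156556] [255.1678505  218.67050692]
0.4 [255.14633492 253.4916566 ] [255.12802872 123.51886129] rib end [255.15327141 114.95587   ] [255.17396223 217.24494736]
0.5 [255.14633492 253.4916566 ] [255.15887208 107.09834146] rib end [255.18480281  99.04891061] [255.17993292 216.13969146]
```

View pics/w6.png

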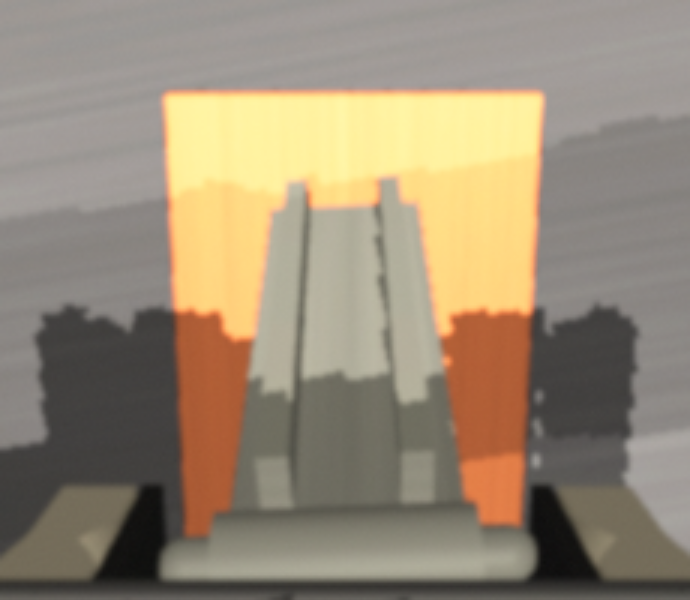

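Rib ends at crop px (297,183), i.e. row 131, which gives a tilt of 0.30 rad with the tip on the copper. It is laying over the right way, so I'll continue along the arc.

```bash
python3 -m creep '{"translation":[[-7,1.2,-2],[-7,1.2,-2],[-6,1.2,-3],[-6,1.2,-3],[-6,1,-4],[-6,1,-4],[-6,1,-4],[-6,1,-4]],"spin":[0,0,0,0,0,0,0,0],"gripper":[0,0,0,0,0,0,0,0]}' 10
python3 - <<'E'
from h import *
f=cams.grab_frame("scene");f=cams.grab_frame("wrist");s=get_state();b=s["eef_pos"]+[0,0,.006];print(b*1000)
hv=b[2]-.012
from scipy.optimize import brentq
ph=brentq(lambda p:.151*np.cos(p)+.009*np.sin(p)-hv,.06,1.57);print("phi from height",ph)
d=np.array([-.985,.175,0]);u=np.array([0,0,1.])
for p in(ph-.15,ph,ph+.15):
    x=-np.sin(p)*d-np.cos(p)*u;z=np.cos(p)*d-np.sin(p)*u
    print(p,"tip",proj(f,b+.151*x+.003*z),"rib end",proj(f,b+.142*x-.009*z))
p=proj(f,b);c=f["img"][:,255].astype(int);hsv=cv2.cvtColor(f["img"],cv2.COLOR_RGB2HSV)[:,255,1];print(hsv[0:250:2].tolist())
E
```

```text
t: 13.85
eef_pos: [0.5367, -0.2025, 0.1236]
ee_rot: [3.14, 0.001, -0.176]
force: [-4.2, 0.0, 2.6]
width: 0.0625
gripper_force: 10.0
[ 536.01636442 -202.30829855  128.9149313 ]
phi from height 0.7469305982993488
0.5969305982993488 tip [255.22517424  89.83275593] rib end [255.22165484  82.35964543]
0.7469305982993488 tip [255.22451586  63.79039926] rib end [255.21999753  57.28849068]
0.8969305982993488 tip [255.22233483  36.48658774] rib end [255.21661627  31.20727629]
[11, 14, 18, 16, 16, 14, 11, 14, 16, 14, 11, 80, 122, 108, 107, 107, 106, 105, 106, 105, 105, 105, 105, 106, 106, 106, 106, 105, 105, 105, 105, 105, 106, 107, 106, 67, 17, 14, 15, 15, 15, 14, 14, 14, 15, 15, 15, 15, 15, 15, 15, 15, 15, 15, 15, 15, 15, 15, 15, 15, 15, 15, 15, 14, 14, 15, 15, 16, 15, 15, 22, 23, 23, 23, 23, 23, 23, 23, 24, 24, 23, 23, 24, 24, 24, 23, 23, 23, 24, 23, 24, 24, 24, 24, 24, 24, 24, 24, 23, 24, 31, 32, 32, 34, 34, 33, 34, 34, 34, 32, 32, 32, 32, 32, 34, 34, 32, 32, 34, 32, 36, 35, 33, 34, 37]
```

```bash
python3 -m creep '{"translation":[[-5,1,-5],[-5,1,-5],[-5,1,-5],[-5,1,-6],[-5,1,-6],[-4,1,-6],[-4,0.5,-6],[-4,0.5,-6]],"spin":[0,0,0,0,0,0,0,0],"gripper":[0,0,0,0,0,0,0,0]}' 10
python3 -m creep '{"translation":[[-3,0.5,-7],[-3,0.5,-7],[-3,0.5,-7],[-3,0.5,-7],[-2,0,-7],[-1,0,-7],[-1,0,-5],[0,0,0]],"spin":[0,0,0,0,0,0,0,0],"gripper":[0,0,0,0,0,0,0,0]}' 10
python3 - <<'E'
from h import *
f=cams.grab_frame("wrist");s=get_state();cv2.imwrite("pics/w7.png",f["img"][:,:,::-1])
b=s["eef_pos"]+[0,0,.005];print(proj(f,b),f["t"])
E
```

```text
t: 14.75
eef_pos: [0.5012, -0.1948, 0.0771]
ee_rot: [-3.141, -0.001, -0.176]
force: [-0.3, -0.6, -2.9]
width: 0.0623
gripper_force: 10.0
t: 15.55
eef_pos: [0.4849, -0.1928, 0.0298]
ee_rot: [3.142, 0.001, -0.176]
force: [1.4, -0.8, -2.9]
width: 0.0624
gripper_force: 10.0
[255.16723007 253.57249092] [-0.10534879  0.5115222   0.33817843]
```

View pics/w7.png

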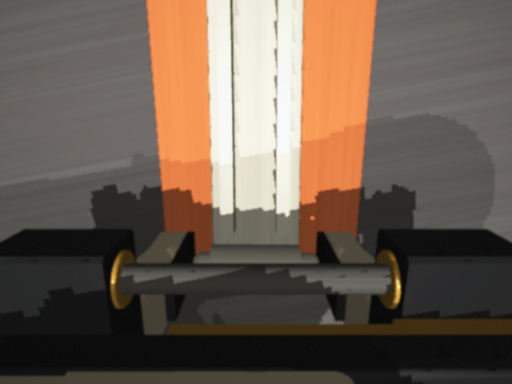

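The flap lies nearly flat with its ribs up, at cols 209–300, centred on copper spanning about cols 157–367. I'll lower the last few mm in small steps.

```bash
python3 -m creep '{"translation":[[0,0,-4],[0,0,-4],[0,0,-2],[0,0,0],[0,0,0]],"spin":[0,0,0,0,0],"gripper":[0,0,0,0,0]}' 10
python3 -m creep '{"translation":[[0,0,-1.5],[0,0,0],[0,0,0]],"spin":[0,0,0],"gripper":[0,0,0]}' 10
```

```text
t: 16.1
eef_pos: [0.4847, -0.1929, 0.0204]
ee_rot: [3.141, 0.001, -0.176]
force: [-1.6, 0.2, -2.9]
width: 0.0626
gripper_force: 10.0
t: 16.4
eef_pos: [0.4851, -0.1929, 0.0191]
ee_rot: [3.142, -0.0, -0.176]
force: [-1.5, -0.1, -3.4]
width: 0.0624
gripper_force: 10.0
```

```bash
python3 -m creep '{"translation":[[0,0,-1],[0,0,-1],[0,0,0],[0,0,0]],"spin":[0,0,0,0],"gripper":[0,0,0,0]}' 10
python3 -m creep '{"translation":[[0,0,-1],[0,0,0],[0,0,0]],"spin":[0,0,0],"gripper":[0,0,0]}' 10
```

```text
t: 16.8
eef_pos: [0.485, -0.1929, 0.017]
ee_rot: [3.142, 0.0, -0.176]
force: [-2.0, -0.7, -3.2]
width: 0.0622
gripper_force: 10.0
t: 17.1
eef_pos: [0.485, -0.1929, 0.016]
ee_rot: [3.142, 0.0, -0.176]
force: [-1.6, -0.7, -2.6]
width: 0.0626
gripper_force: 10.0
```

```bash
python3 -m creep '{"translation":[[0,0,-1],[0,0,0],[0,0,0]],"spin":[0,0,0],"gripper":[0,0,0]}' 10
python3 -m creep '{"translation":[[0,0,-0.7],[0,0,0],[0,0,0]],"spin":[0,0,0],"gripper":[0,0,0]}' 10
```

```text
t: 17.4
eef_pos: [0.4851, -0.193, 0.0154]
ee_rot: [3.142, -0.0, -0.176]
force: [-3.3, -0.5, 4.5]
width: 0.0626
gripper_force: 10.0
t: 17.7
eef_pos: [0.4852, -0.193, 0.0148]
ee_rot: [3.141, -0.0, -0.176]
force: [-3.9, -1.1, 5.9]
width: 0.0623
gripper_force: 10.0
```

Contact: the force went from -3 to +6 N at the expected height. I'll open and retreat.

```bash
python3 -m creep '{"translation":[[0,0,0],[0,0,0],[0,0,0],[0,0,0],[0,0,0],[0,0,0],[0,0,0],[0,0,0]],"spin":[0,0,0,0,0,0,0,0],"gripper":[0.85,0.85,0.9,0.9,1,1,1,1]}' 10
python3 -m creep '{"translation":[[0,0,5],[0,0,15],[0,0,40],[0,0,40],[0,0,40],[0,0,40],[-20,40,0],[0,50,0]],"spin":[0,0,0,0,0,0,0,0],"gripper":[1,1,1,1,1,1,1,1]}'
python3 -m creep '{"translation":[[0,50,0],[0,50,0],[0,50,0],[0,50,0],[0,0,0],[0,0,0]],"spin":[0,0,0,0,0,0],"gripper":[1,1,1,1,1,1]}'
python3 - <<'E'
from h import *
o=[]
for c in("top","scene"):
    f=cams.grab_frame(c);p=proj(f,[.556,-.206,.015]).astype(int);print(c,blob(f,"copper",[.556,-.206,.012],.012))
    for l in("flap","flap_ribs","flap_pins"):
        print(l,[np.round(d["centre"],3).tolist() for d in nets.pinpoint(c,l)])
    i=f["img"][p[1]-60:p[1]+60,p[0]-60:p[0]+60,::-1];o.append(cv2.resize(i,(400,400)))
cv2.imwrite("pics/fin.png",np.hstack(o))
E
```

```text
t: 18.5
eef_pos: [0.485, -0.1929, 0.0143]
ee_rot: [3.142, -0.0, -0.176]
force: [-0.0, -0.2, -0.3]
width: 0.0875
gripper_force: 0.0
t: 19.3
eef_pos: [0.4638, -0.1031, 0.196]
ee_rot: [-3.14, -0.002, -0.18]
force: [0.8, 1.4, -0.3]
width: 0.0877
gripper_force: 0.0
t: 19.9
eef_pos: [0.4647, 0.0983, 0.1946]
ee_rot: [-3.142, 0.0, -0.173]
force: [0.1, 0.5, 0.6]
width: 0.0878
gripper_force: 0.0
top {'rect': (553.0159301757812, -206.79891967773438), 'wh': (110.27722930908203, 218.78761291503906), 'a': 79.87435913085938, 'mean': array([ 556.61068198, -210.2137884 ]), 'axis': np.float64(170.83083061619146)}
flap [[0.552, -0.204, 0.018], [0.366, 0.054, 0.011], [0.48, -0.192, 0.024]]
flap_ribs [[0.364, 0.056, 0.0], [0.56, -0.205, 0.034], [0.479, -0.192, 0.026]]
flap_pins [[0.479, -0.193, 0.025], [0.288, 0.057, 0.01], [0.361, 0.201, 0.01]]
scene {'rect': (556.807373046875, -205.186767578125), 'wh': (113.59944915771484, 218.78692626953125), 'a': 80.00543212890625, 'mean': array([ 565.11556906, -202.09382543]), 'axis': np.float64(-11.019402532462063)}
flap [[0.355, 0.276, 0.006], [0.552, -0.204, 0.022], [0.36, 0.055, 0.013]]
flap_ribs [[0.359, 0.278, 0.0], [0.56, -0.207, 0.029], [0.37, 0.056, -0.002]]
flap_pins [[0.478, -0.187, 0.018], [0.364, 0.2, 0.005]]
```

View pics/fin.png

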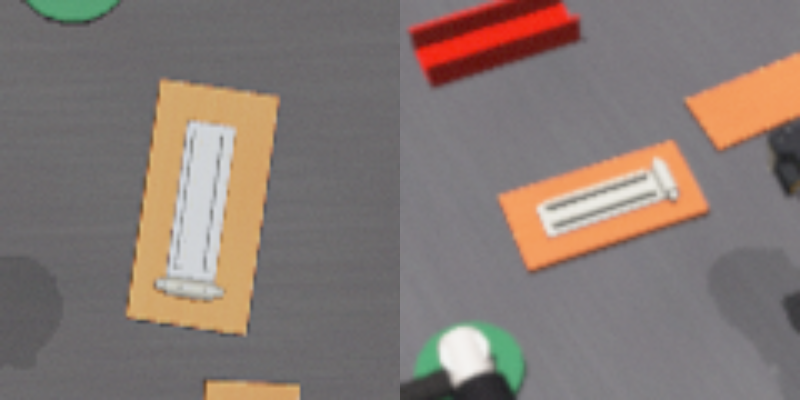

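Both views show the flap flat on the larger copper plate, ribs up and aligned, with margin on every side. In the left half it runs from px (212,125) to (190,297), inside copper spanning about (160,80) to (247,333).

```bash
python3 -c "from station import arm;print(arm.job_done())"
```

```text
the job is handed in; nothing more can be done
None
```

The flap now lies flat on the larger copper plate, ribs up and lengthwise along it with copper showing on every side; it was lowered under control, and the job was handed in at about 20 s.

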